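# Open a water meter's lid and hold the optical reader over its dial

## Robot

A 6-joint arm with a two-finger parallel gripper is mounted at the origin on the work surface. World frame = base frame: x ahead of the robot, y to its left, z up, the work surface at z = 0. Lengths are in mm, angles in rad, forces in N, time in s.
With the tool pointing down it reaches from about 350 to 775 mm from the base axis. Payload 7.3 kg.
Tool frame: the origin (TCP) lies midway between the tips of the shut fingers; the grasp point (between the pads) lies 19 mm behind it; z points along the fingers, y is the line along which they close (so a half turn about z gives the same grasp; the last joint's range is limited). The gripper opens to 92 mm and grips with 3 to 60 N. Pads are 19 mm wide; open, the fingers measure 130 mm over their backs; the gripper's body (75 mm by 190 mm) begins 47 mm behind the grasp point.
Start: joints at [1.096, 0.342, 1.524, -0, 1.275, -0.146], TCP at [169.514, 496.904, 188.341] pointing down, gripper open.
Joint ranges: [-2.53, 2.53], [-0.77, 2.02], [0.04, 2.7], [-1, 4.14], [0.28, 2.66], [-3.11, 3.11]. Speed limits (rad/s): [2.57, 2.57, 3.14, 3.14, 3.14, 3.14].

## Interface

Orientations are given as [roll, pitch, yaw] about the fixed x, y, z axes, in that order (R = Rz(yaw) Ry(pitch) Rx(roll)).
In Python, from plant import monitor, optics, workorder gives the robot as it stands. The module is installed in compiled form; this text tells all that it offers.
- The arm moves only by the tool servo_tool, never from a script. Its arguments are lists of equal length, an entry for each row: "linear": the shift along the tool's x, y, z as a fraction of full scale, a list of three; "spin": the turn about the tool's z as a fraction of full scale. In form: {"linear": [[dx, dy, dz], ...], "spin": [spin, ...]}. A call has exactly 8 rows; each row shifts and turns the commanded pose from where the row before left it, along the tool's axes as they then stand; what a row does not reach is not made up. Full scale, the value 1, is 200 mm for a shift and 90 degrees for a turn. A row lasts 1/8 s, in which the tool goes at most 62.5 mm and 10.7 degrees, less where a joint would pass 70% of its speed; a pose out of reach is approached as far as the arm can. A call with a number of a shift or a turn outside -1 to 1 is refused whole. A call with a gripper value outside its range is refused whole. "hand" is the opening, from -1 (shut) to 1 (fully open), set as the call begins (left out, the last holds). The fingers move at their own pace and stop on an object; the grip force is fixed at half the most. Time passes only in rows, so rows that do not move let the fingers close, or fill a call up. It gives the time, the measured TCP pose, the force, the opening and the grip force at its end, in the units of the state.
- monitor.get_obs(): the state, without advancing time (a new reading comes with each control period).
- optics.capture(name): name is "scene" or "side" or "wrist"; returns a dict with "frame" (384x512x3 uint8, blue, green, red), "K" (3x3 intrinsics, pixels), "D" ([k1, k2, p1, p2, k3] as OpenCV has them; the pictures are not rectified), "world_to_cam" (4x4, takes a point from world to camera coordinates). Camera axes: x right, y down, z forward; pixel columns grow to the right and rows downward; lengths in mm; the calibration is good to about 2 mm. A picture is of the moment at which its call begins. There is no depth.
- workorder.close_job(): hands the job in; it is judged then, once.
The state is a dict: "time": time; "joint_positions": joint angles; "dq": joint speeds; "tau": joint torques, N m; "tool_pos": TCP position; "tcp_rot": TCP orientation; "contact_force": force on the tool from outside, world axes, zero at the start; "moment": the same for the moment, N m; "grip_width": finger opening in mm; "finger_force": force on a finger pad.
Only numpy, scipy, OpenCV 4.12 (cv2) and the standard library are available. Lean on these libraries where they do the work, as an engineer would, in place of code of your own. Each camera call takes 0.05 s, during which the arm holds its last target. There are 200 camera calls.

## Task

On the bench, first lift the hinged lid of the round water meter until it stands upright or beyond and leave it open. Then take the optical reader by its handle out of its dock, carry it clear of the dividing board without bumping it, and bring it upright over the uncovered dial: centred on it, its long side parallel to the meter's pipe ports (either way round), its flat face hovering about 15 mm above the dial. The reader must never touch the meter or its lid, the loose things nearby stay where they are, and you finish still holding the reader there, steady.

Things in the scene. Friction and masses are not known exactly. Their poses are not given: they have to be found in the camera images.
- meter: Round water meter, fixed. Origin on the bench under its centre, z up. Wooden cradle 85 x 100 mm, 24 mm high; brass body with two pipe ports, 30 mm thick, along its y axis to 68 mm either side, 44 mm up; on top a round blue housing 100 mm across, 64 to 105 mm above the bench. The lid's hinge is on the +x side, its lift tab on the -x side.
- dial (a point): Centre of the meter's flat dial face (86 mm across, white with a row of counter drums parallel to y), 105 mm above the bench; covered by the lid at the start. Axes as the meter's.
- lid (a joint): Hinge angle of the meter's lid: 0 shut, grows as it opens upward away from the tab side, 1.57 upright, stop at 1.9. A stiff hinge (friction about 0.07 N m): it stays where it is left. The lid is a blue disc 98 mm across and 8 mm thick, its underside 4 mm above the dial.
- lid_tab (a point): Pinching point on the lid's lift tab, 122 mm from the hinge axis, 113 mm above the bench when shut. The tab, 14 mm wide (meter's y) and 8 mm thick, lies in the lid's plane and sticks out from the disc's edge (101 mm from the hinge axis) to 134 mm; free space below it. Pinched across its width it can pivot between the pads as the lid swings. Axes turn with the lid.
- lid_hinge (a point): Middle of the lid's hinge axis, which runs along the meter's y; 52 mm to the meter's +x side of the dial centre, 113 mm above the bench.
- reader: The black optical reader, loose, about 0.2 kg, standing upright in its dock. Origin at the centre of its flat underside (the reading face), z up. Head 46 (x) by 72 (y, its long side) mm, 35 mm high; from it a handle 26 (x) by 32 (y) mm rises to 139 mm. Grip the handle near its top, across x or y.
- dock: The reader's grey dock, fixed: an open box 64 (x) by 90 (y) mm, 20 mm high, walls 6 mm, inner floor 6 mm above the bench. Origin on the bench under its centre, axes as the reader's at the start.
- divider: Grey upright board, fixed, between reader and meters: 420 mm long (its x), 18 mm thick (y; its metal cap strip 22 mm), 151 mm high, with flat feet 60 mm wide. Origin on the bench under its centre.
- lcd_meter: Bystander: another blue meter, fixed, without lid, with a square display box 86 x 80 mm, 88 mm high; ports along its y to 68 mm either side. Origin on the bench under its centre.
- coupling: Bystander: loose brass coupling standing upright, 34 mm across, 45 mm high. Origin at its underside.
- nut_bin: Bystander: loose blue bin of brass nuts, 110 (x) by 130 (y) mm, 45 mm high. Origin at its underside.
- screwdriver: Bystander: loose screwdriver lying on the bench near the meters. Origin on the bench under its middle, its length along x.
Things that resemble listed ones, but are neither listed nor needed, are in the scene too. Several things look just like the dock: the one meant starts farthest to the robot's left.

How it is judged:
By the outcome, as a careful person would: the job done as asked, in the order asked, and still so for the second after the job is handed in, while the arm keeps its last pose, push and grip.
It also fails if it takes over 64 s, if anything falls off the work surface, if the arm or the gripper's body presses on something with over 40 N, if the wrist force passes 120 N, or if a joint passes its speed limit or range.

## Working session

There is one attempt and no reset: what is moved stays moved. The work goes in short steps, Python scripts to look and compute and a tool call to move; the robot and the scene stay as the last step left them, time stands still between calls to the robot, and variables do not carry over. Pictures are saved under pics/ and viewed, at most 10 in all, crops included, and the job is handed in when it is done.

Besides the shell and the picture viewer there is one more tool, called after "Emit:" as name(argument=value, ...), one argument or row to a line, values as JSON. servo_tool: Moves the arm, as the interface text tells. Shift numbers are shares of 200 mm and turn numbers shares of 90 degrees, none past 1 either way. Its arguments: {"type":"object","properties":{"linear":{"type":"array","items":{"type":"array","items":{"type":"number","minimum":-1,"maximum":1}}},"spin":{"type":"array","items":{"type":"number","minimum":-1,"maximum":1}},"hand":{"type":"number"}},"required":["linear","spin"]}

```bash
mkdir -p pics; cat > h.py <<'E'
import numpy as np,cv2,pickle
from plant import monitor,optics,workorder
def cap(n,f):
    d=optics.capture(n); cv2.imwrite(f'pics/{f}.png',d['frame']); pickle.dump(d,open(f'pics/{f}.pkl','wb')); return d
def load(f): return pickle.load(open(f'pics/{f}.pkl','rb'))
def ray(d,uv):
    p=cv2.undistortPoints(np.array(uv,float).reshape(-1,1,2),np.array(d['K'],float),np.array(d['D'],float)).reshape(-1,2)
    T=np.array(d['world_to_cam']);R=T[:3,:3];c=-R.T@T[:3,3]
    v=np.c_[p,np.ones(len(p))]@R
    return c,v
def onz(d,uv,z):
    c,v=ray(d,uv); return c+v*((z-c[2])/v[:,2])[:,None]
def tri(obs):
    A=np.zeros((3,3));b=np.zeros(3);L=[]
    for d,uv in obs:
        c,v=ray(d,uv);v=v[0]/np.linalg.norm(v[0]);P=np.eye(3)-np.outer(v,v);A+=P;b+=P@c;L.append((c,P))
    x=np.linalg.solve(A,b);return x,[np.linalg.norm(P@(x-c)) for c,P in L]
def proj(d,X):
    T=np.array(d['world_to_cam']);return cv2.projectPoints(np.array(X,float).reshape(-1,1,3),cv2.Rodrigues(T[:3,:3])[0],T[:3,3],np.array(d['K'],float),np.array(d['D'],float))[0].reshape(-1,2)
E
python3 - <<'E'
from h import *
for n in ('scene','side','wrist'):
    d=cap(n,n+'0');T=np.array(d['world_to_cam']);print(n,-T[:3,:3].T@T[:3,3],T[2,:3],d['K'][0][0])
a=np.hstack([load('scene0')['frame'],load('side0')['frame']])
cv2.imwrite('pics/w.png',load('wrist0')['frame'])
print({k:np.round(v,3) for k,v in monitor.get_obs().items()})
for n in ('scene','side'): cv2.imwrite(f'pics/{n}0b.png',cv2.resize(load(n+'0')['frame'],(800,600),interpolation=cv2.INTER_CUBIC))
E
```

```text
scene [1189.58948383 -673.36655298  794.10193282] [-0.56637985  0.55599547 -0.60834439] 365.81142638232535
side [ 174.33415064 -674.40162168  676.60072054] [ 0.39709926  0.6733578  -0.62361964] 365.9320308493154
wrist [ 99.21787255 521.38838776 382.59193221] [ 0.25965747 -0.08972869 -0.96152315] 278.95066404006997
{'time': np.float64(0.15), 'joint_positions': array([ 1.096,  0.343,  1.525,  0.   ,  1.275, -0.146]), 'dq': array([-0.001, -0.001, -0.002, -0.001,  0.   , -0.001]), 'tau': array([ 2.0000e-03, -4.3147e+01, -2.4435e+01,  7.2000e-02,  5.4000e-02,
       -0.0000e+00]), 'tool_pos': array([169.333, 496.577, 187.796]), 'tcp_rot': array([-3.14 , -0.   ,  2.813]), 'contact_force': array([ 0.375, -0.066,  0.448]), 'moment': array([0.015, 0.007, 0.03 ]), 'finger_force': np.float64(0.0), 'grip_width': np.float64(91.632)}
```

View pics/scene0b.png

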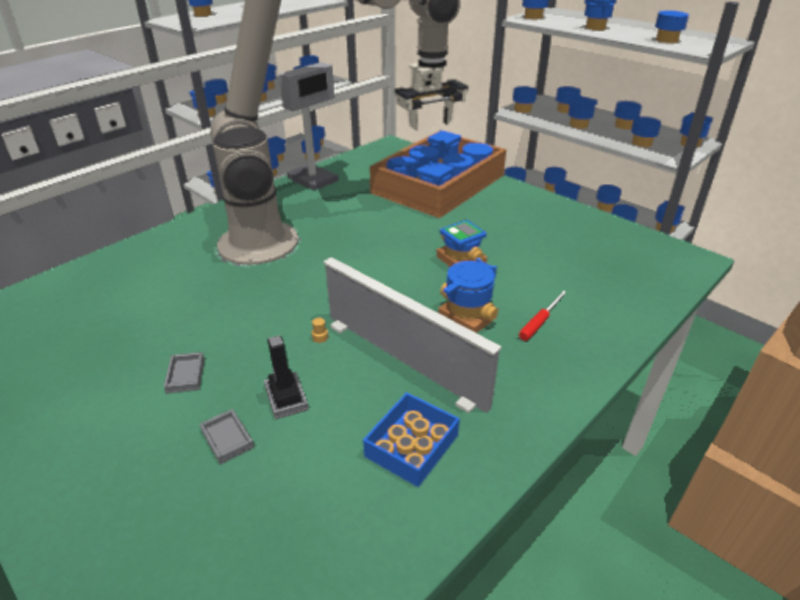

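View pics/side0b.png

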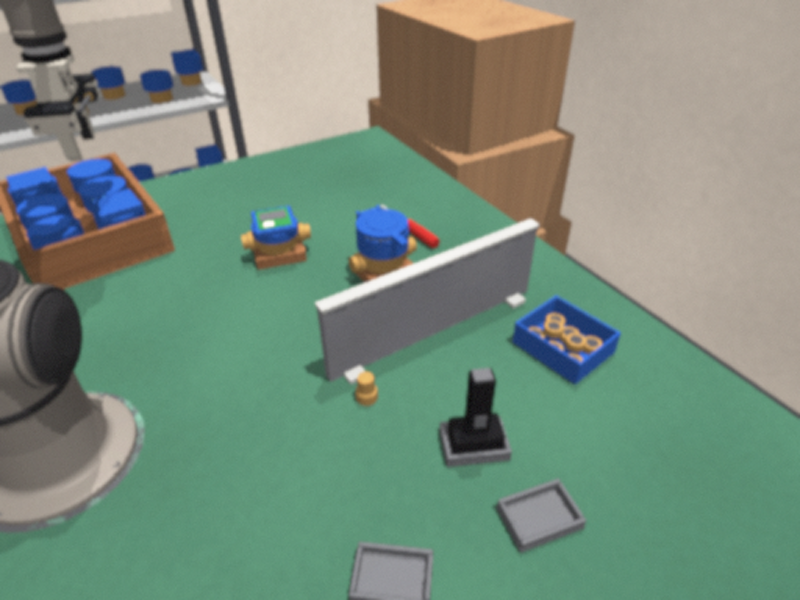

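View pics/w.png

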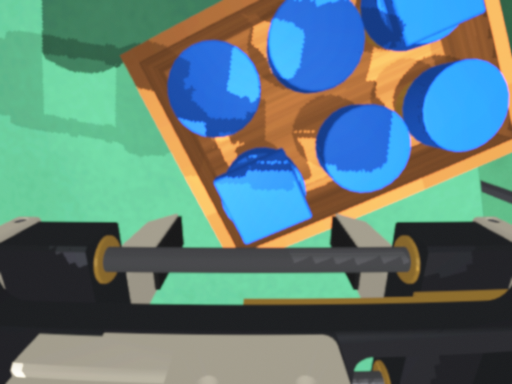

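The scene view shows the meter at (470,290) with its tab at (450,293), the reader at (283,375) and the divider from (328,265) to (495,350). In the side view the meter is at (382,235), its tab at (405,240), and the reader at (477,420). The wrist view shows only the crate. Next are close-up crops.

```bash
python3 - <<'E'
from h import *
S,D=load('scene0')['frame'],load('side0')['frame']
# crops: (img,x0,y0) each 80x60 x5
c=[(S,265,158),(D,210,122),(S,150,208),(D,262,225)]
t=[cv2.resize(i[y:y+75,x:x+100],(400,300),interpolation=cv2.INTER_CUBIC) for i,x,y in c]
cv2.imwrite('pics/m1.png',np.vstack([np.hstack(t[:2]),np.hstack(t[2:])]))
s,d=load('scene0'),load('side0')
k=.64
for n,a,b in [('dividerL top',(328,262),(322,302)),('dividerR top',(498,350),(538,226)),('handle top',(277,340),(482,373)),('lid',(470,272),(382,222)),('tab',(450,293),(405,240))]:
    x,e=tri([(s,np.array(a)*k),(d,np.array(b)*k)]);print(n,x.round(1),np.round(e,1))
E
```

```text
dividerL top [396.6 -67.5 151.3] [3.3 3.3]
dividerR top [811.6 -53.4 147.1] [5.6 5.6]
handle top [ 515.9 -288.2  143.7] [1.2 1.2]
lid [605.7 136.9 117.7] [2. 2.]
tab [614.3  64.7 110.7] [2. 2.]
```

View pics/m1.png

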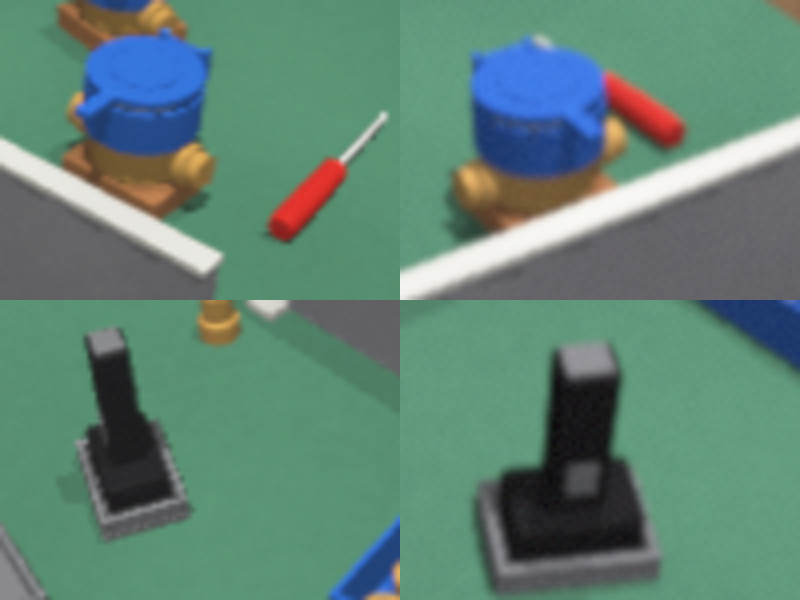

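The crops show the lid tab at (88,110) in the scene and (590,125) in the side view, pointing to world -y. The ports run roughly along world x. The reader handle's top face is at about (107,343) and (588,360). Both coarse points have plausible heights (tab z 111, handle 144), so I'll bring the wrist camera over the meter.

```bash
cat >> h.py <<'E'
def go(x,y,z,yawdeg,n=8,p0=None,yaw0=None):
    o=monitor.get_obs();p=np.array(o['tool_pos'] if p0 is None else p0,float);w=o['tcp_rot'][2] if yaw0 is None else np.radians(yaw0)
    dw=(np.radians(yawdeg)-w+np.pi)%(2*np.pi)-np.pi
    d=(np.array([x,y,z])-p)/n;L=[];
    for i in range(n):
        a=w+dw*i/n;c,s=np.cos(a),np.sin(a)
        L.append([round(v/200,3) for v in (c*d[0]+s*d[1],s*d[0]-c*d[1],-d[2])])
    # tool z down, so spin about tool z is -yaw
    print('n',n,'per-row mm',np.linalg.norm(d).round(1),'deg',np.degrees(dw)/n);print(L,[round(-dw/n/(np.pi/2),4)]*n)
E
python3 -c "
from h import *
go(612,72,240,96.5,16)"
```

```text
n 16 per-row mm 38.5 deg -4.041276989214114
[[np.float64(-0.174), np.float64(-0.081), np.float64(-0.016)], [np.float64(-0.179), np.float64(-0.068), np.float64(-0.016)], [np.float64(-0.183), np.float64(-0.056), np.float64(-0.016)], [np.float64(-0.187), np.float64(-0.043), np.float64(-0.016)], [np.float64(-0.189), np.float64(-0.029), np.float64(-0.016)], [np.float64(-0.191), np.float64(-0.016), np.float64(-0.016)], [np.float64(-0.192), np.float64(-0.002), np.float64(-0.016)], [np.float64(-0.191), np.float64(0.011), np.float64(-0.016)], [np.float64(-0.19), np.float64(0.025), np.float64(-0.016)], [np.float64(-0.188), np.float64(0.038), np.float64(-0.016)], [np.float64(-0.185), np.float64(0.051), np.float64(-0.016)], [np.float64(-0.181), np.float64(0.064), np.float64(-0.016)], [np.float64(-0.176), np.float64(0.077), np.float64(-0.016)], [np.float64(-0.17), np.float64(0.089), np.float64(-0.016)], [np.float64(-0.163), np.float64(0.1), np.float64(-0.016)], [np.float64(-0.156), np.float64(0.112), np.float64(-0.016)]] [np.float64(0.0449), np.float64(0.0449), np.float64(0.0449), np.float64(0.0449), np.float64(0.0449), np.float64(0.0449), np.float64(0.0449), np.float64(0.0449), np.float64(0.0449), np.float64(0.0449), np.float64(0.0449), np.float64(0.0449), np.float64(0.0449), np.float64(0.0449), np.float64(0.0449), np.float64(0.0449)]
```

Emit:
servo_tool(
  linear=[
    [-0.174,-0.081,-0.03],
    [-0.179,-0.068,-0.03],
    [-0.183,-0.056,-0.03],
    [-0.187,-0.043,-0.03],
    [-0.189,-0.029,-0.03],
    [-0.191,-0.016,-0.03],
    [-0.192,-0.002,-0.03],
    [-0.191,0.011,-0.03],
  ],
  spin=[0.045,0.045,0.045,0.045,0.045,0.045,0.045,0.045],
  hand=0,
)

```text
time: 1.15
tool_pos: [391.3, 283.5, 236.3]
tcp_rot: [-3.141, -0.0, 2.245]
contact_force: [-0.1, -0.2, 1.3]
grip_width: 46.1
finger_force: 0.0
```

Emit:
servo_tool(
  linear=[
    [-0.19,0.025,0],
    [-0.188,0.038,0],
    [-0.185,0.051,0],
    [-0.181,0.064,0],
    [-0.176,0.077,0],
    [-0.17,0.089,0],
    [-0.163,0.1,0],
    [-0.156,0.112,0],
  ],
  spin=[0.045,0.045,0.045,0.045,0.045,0.045,0.045,0.045],
)

```text
time: 2.15
tool_pos: [612.6, 70.9, 235.9]
tcp_rot: [-3.141, -0.0, 1.679]
contact_force: [0.3, -0.1, 0.7]
grip_width: 45.7
finger_force: 0.0
```

```bash
python3 - <<'E'
from h import *
o=monitor.get_obs();print(o['tool_pos'],np.degrees(o['tcp_rot']),o['grip_width'],np.abs(o['dq']).max())
d=cap('wrist','w1')
f=d['frame'];hsv=cv2.cvtColor(f,cv2.COLOR_BGR2HSV)
m=cv2.inRange(hsv,(105,150,60),(125,255,255))
g=np.hstack([f,cv2.cvtColor(m,cv2.COLOR_GRAY2BGR)])
cv2.imwrite('pics/w1m.png',cv2.resize(f,(800,600)))
E
```

```text
[612.55195146  70.90743057 235.91928379] [-1.79960808e+02 -1.48795660e-02  9.62262657e+01] 45.73917686215146 0.6141018468091751
```

View pics/w1m.png

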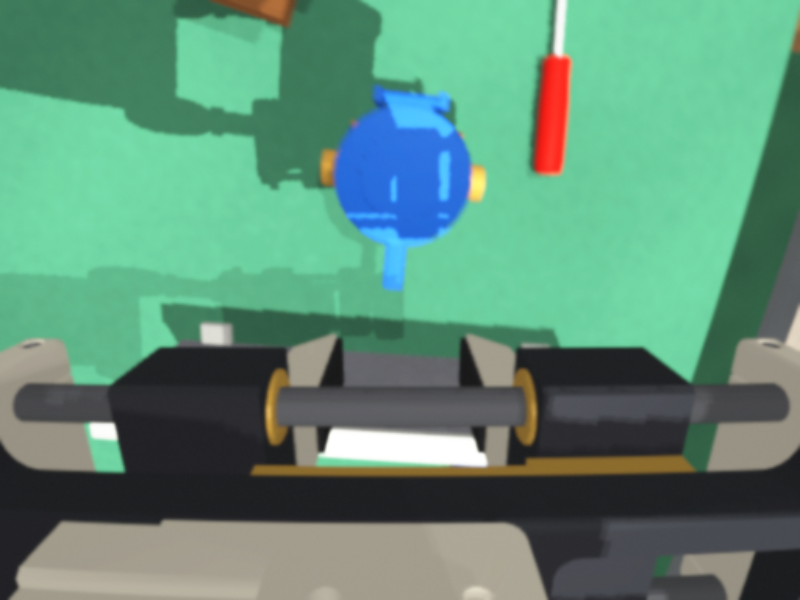

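The wrist view shows the lid disc at about (402,175), the tab from (396,240) to (393,288), the ports at (328,168) and (478,184), and the hinge at the top. I'll fit the disc and tab now that the arm is still.

```bash
cat >> h.py <<'E'
def lidfit(d,z=117):
    hsv=cv2.cvtColor(d['frame'],cv2.COLOR_BGR2HSV);m=cv2.inRange(hsv,(103,120,50),(125,255,255));m[225:]=0
    n,l,st,ce=cv2.connectedComponentsWithStats(m);i=1+np.argmax(st[1:,4]);m=(l==i).astype(np.uint8)*255
    cn=max(cv2.findContours(m,0,cv2.CHAIN_APPROX_NONE)[0],key=len).reshape(-1,2)
    P=onz(d,cn,z)[:,:2];c=P.mean(0)
    t=P[np.argmax(np.where(P[:,1]<c[1],np.hypot(*(P-c).T),0))]
    ax=(c-t)/np.linalg.norm(c-t)
    for _ in range(20):
        q=P-c;r=np.hypot(*q.T);a=q@ax/r
        s=(a<.45)&(a>-.93)&(r<60)
        A=np.c_[2*P[s],np.ones(s.sum())];k=np.linalg.lstsq(A,(P[s]**2).sum(1),rcond=None)[0]
        c=k[:2];R=np.sqrt(k[2]+c@c)
        tp=P[(r>56)&(a<-.9)&(r<78)];tm=tp.mean(0);ax=(c-tm)/np.linalg.norm(c-tm)
    ends=P[((P-c)@ax)<-60];
    return c,R,ax,((P-c)@ax).min(),tp,cn
E
python3 - <<'E'
from h import *
d=cap('wrist','w2');c,R,ax,e,tp,cn=lidfit(d)
w=np.array([-ax[1],ax[0]])
print('c',c,'R',R,'yaw',np.degrees(np.arctan2(ax[1],ax[0])),'tab end',e,'tab lateral',((tp-c)@w).min(),((tp-c)@w).max())
# tab midpoint pixel & triangulate with other views
tb=np.array([*(c-70*ax),117.]);pix=proj(d,tb)[0]
S,D=load('scene0'),load('side0')
print(tb,tri([(d,pix),(S,(287,185.5)),(D,(210+590/4-0,122+125/4))]))
print(proj(S,tb),proj(D,tb),monitor.get_obs()['tool_pos'])
E
```

```text
h.py:41: RuntimeWarning: Mean of empty slice.
  tp=P[(r>56)&(a<-.9)&(r<78)];tm=tp.mean(0);ax=(c-tm)/np.linalg.norm(c-tm)
  ret = um.true_divide(
Traceback (most recent call last):
ValueError: zero-size array to reduction operation minimum which has no identity
```

```bash
python3 - <<'E'
from h import *
d=load('w2');f=d['frame'];hsv=cv2.cvtColor(f,cv2.COLOR_BGR2HSV)
m=cv2.inRange(hsv,(103,120,50),(125,255,255));m[225:]=0
n,l,st,ce=cv2.connectedComponentsWithStats(m);print([(s,c) for s,c in zip(st[1:],ce[1:]) if s[4]>50])
for (u,v) in [(254,160),(252,175),(252,182),(257,110),(284,112)]: print(u,v,hsv[v,u])
print(onz(d,[(254,110),(252,182)],117))
E
```

```text
[(array([ 210,   49,   88,  105, 5775], dtype=int32), array([251.21627706, 106.17177489]))]
254 160 [102 178 254]
252 175 [102 183 254]
252 182 [ 77 127 181]
257 110 [108 206 224]
284 112 [100 173 255]
[[605.53451767 136.34326066 117.        ]
 [611.30763536  55.31993371 117.        ]]
```

Just the hue limit: the lit blue has a hue of about 100–102.

```bash
sed -i 's/(103,120,50)/(96,120,50)/' h.py; python3 - <<'E'
from h import *
d=load('w2');c,R,ax,e,tp,cn=lidfit(d)
w=np.array([-ax[1],ax[0]])
print('c',c,'R',R,'yaw',np.degrees(np.arctan2(ax[1],ax[0])),'tab end',e,'tab lateral',((tp-c)@w).min(),((tp-c)@w).max())
tb=np.array([*(c-70*ax),117.]);pix=proj(d,tb)[0]
S,D=load('scene0'),load('side0')
print(tb,tri([(d,pix),(S,(287,185.5)),(D,(210+(590-400)/4,122+125/4))]))
print(proj(S,tb),proj(D,tb),monitor.get_obs()['tool_pos'])
go(*(tb[:2]),170,np.degrees(np.arctan2(ax[1],ax[0])),4)
E
```

```text
c [604.4060545  138.21626305] R 47.52890272129725 yaw 90.82944563307078 tab end -81.39828351140538 tab lateral -7.507917473037816 7.658710337174829
[605.41937811  68.2235979  117.        ] (array([607.48568673,  66.73458418, 113.48477157]), [np.float64(2.187786306813317), np.float64(1.4087340197473988), np.float64(2.040682861354892)])
[[286.8869433  183.68896376]] [[256.09800679 152.7045171 ]] [613.59576349  68.86361886 234.89173958]
n 4 per-row mm 16.4 deg -1.316321411702806
[[np.float64(0.0), np.float64(-0.01), np.float64(0.081)], [np.float64(0.0), np.float64(-0.01), np.float64(0.081)], [np.float64(-0.0), np.float64(-0.01), np.float64(0.081)], [np.float64(-0.0), np.float64(-0.01), np.float64(0.081)]] [np.float64(0.0146), np.float64(0.0146), np.float64(0.0146), np.float64(0.0146)]
```

Emit:
servo_tool(
  linear=[
    [0,-0.01,0.1],
    [0,-0.01,0.1],
    [0,-0.01,0.1],
    [-0.004,-0.009,0.1],
    [-0.003,0,0.1],
    [0,0,0.1],
    [0,0,0.09],
    [0,0,0],
  ],
  spin=[0.015,0.015,0.015,0.014,0,0,0,0],
)

```text
time: 3.25
tool_pos: [602.5, 70.5, 96.9]
tcp_rot: [-3.138, -0.0, 1.59]
contact_force: [0.2, 0.6, 0.5]
grip_width: 45.9
finger_force: 0.0
```

Emit:
servo_tool(
  linear=[
    [0,0,0],
    [0,0,0],
    [0,0,0],
    [0,0,0],
    [0,0,0],
    [0,0,0],
    [0,0,0],
    [0,0,0],
  ],
  spin=[0,0,0,0,0,0,0,0],
  hand=-1,
)

```text
time: 4.25
tool_pos: [604.2, 69.9, 98.3]
tcp_rot: [-3.142, -0.0, 1.589]
contact_force: [0.3, 0.1, -0.3]
grip_width: 0.2
finger_force: 0.0
```

```bash
python3 - <<'E'
from h import *
s=cap('scene','s3')['frame'];d=cap('side','d3')['frame'];w=cap('wrist','w3')['frame']
r=lambda i,x,y:cv2.resize(i[y:y+75,x:x+100],(400,300),interpolation=cv2.INTER_CUBIC)
cv2.imwrite('pics/m3.png',np.vstack([np.hstack([r(s,250,125),r(d,200,95)]),np.hstack([cv2.resize(w,(400,300)),r(w,206,150)])]))
E
```

```text
(no output)
```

View pics/m3.png

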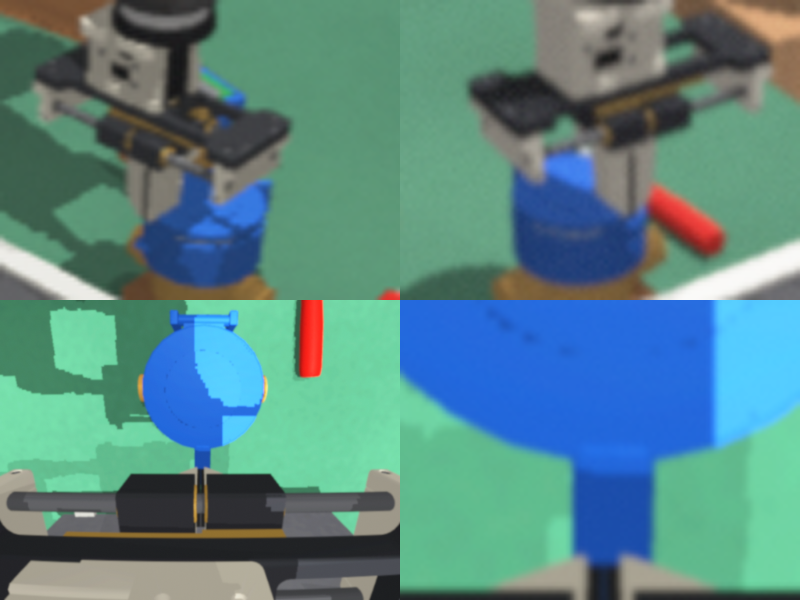

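```bash
python3 - <<'E'
from h import *
o=monitor.get_obs();p=o['tool_pos'];print(p,o['grip_width'],o['contact_force'])
S,D,W=load('s3'),load('d3'),load('w3')
for n,d,(x,y,k) in (('S',S,(250,125,4)),('D',D,(200,95,4))):
  print(n,'tcp',(proj(d,p)[0]-(x,y))*k,'tab r56,r82',[(proj(d,[604.4+.0145*r,138.2-r,117])[0]-(x,y)).round(1)*k for r in (50,70,82)])
print('W',proj(W,p),proj(W,p+[0,0,19]),[proj(W,[604.4+.0145*r,138.2-r,117])[0] for r in (50,70,82)])
a=np.zeros(0)
im=cv2.resize(S['frame'][150:200,265:325],(800,600),interpolation=cv2.INTER_CUBIC);cv2.imwrite('pics/s3c.png',np.hstack([im[:, :400],cv2.resize(W['frame'][150:225,231:281],(400,600),interpolation=cv2.INTER_CUBIC)]))
E
```

```text
[604.16568226  69.8624921   98.31182632] 0.19883737228454357 [-0.57107457 -0.6631657   0.17516088]
S tcp [146.57246972 252.24392422] tab r56,r82 [array([163.6, 224. ]), array([147.6, 234.8]), array([138. , 241.2])]
D tcp [221.95488695 252.53442615] tab r56,r82 [array([209.6, 217.6]), array([224.4, 230.8]), array([233.6, 238.8])]
W [[256.47945814 209.67689432]] [[256.47573002 219.72588795]] [array([258.41306305, 193.9471928 ]), array([258.26091291, 221.8283751 ]), array([258.17312494, 237.75572854])]
```

View pics/s3c.png

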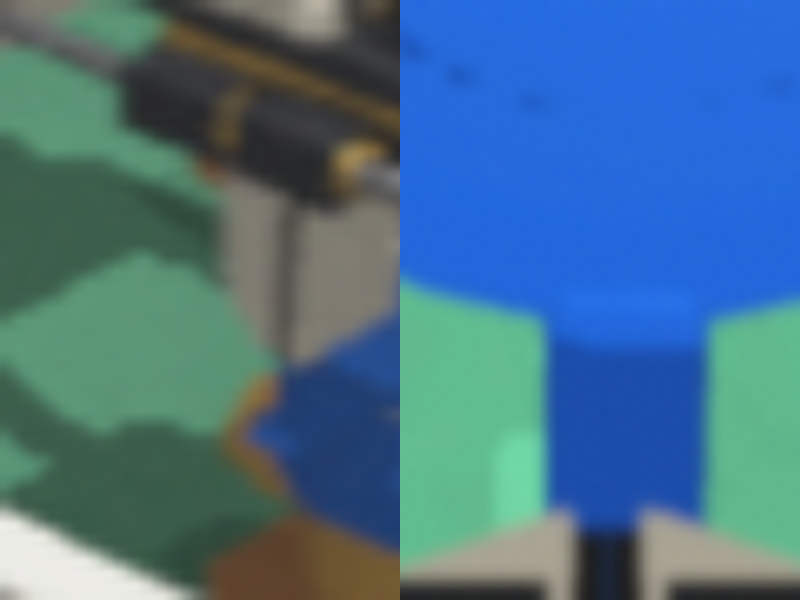

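```bash
python3 - <<'E'
from h import *
S,D=load('scene0'),load('side0')
p=np.array([169.4,496.7,188.]);ty=np.array([np.sin(2.813),-np.cos(2.813),0])
for s in(-1,1):
  for dz in (0,25): print(s,dz,proj(S,p+s*46*ty+[0,0,dz])[0]/.64,proj(D,p+s*46*ty+[0,0,dz])[0]/.64)
S,D=load('s3'),load('d3')
print('tip now',tri([(S,(286.1,177.5)),(D,(200+230/4,95+212/4))]))
E
```

```text
-1 0 [414.44344329 142.27661501] [ 83.60855509 178.3065594 ]
-1 25 [414.53367749 133.58490436] [ 78.72122482 165.83922678]
1 0 [442.9927065  136.45423494] [ 93.93259001 157.06659124]
1 25 [443.33716782 127.89188289] [ 89.49989022 145.09131389]
tip now (array([604.71275083,  61.65087228, 139.91984436]), [np.float64(3.3951007896312655), np.float64(3.395100789631264)])
```

The crops show the shut fingertips at (286,178) in the scene, above the tab at (285,183). At the start too, the tips sat about 35–40 mm higher than the reported TCP. The seen tip height is therefore about 135, not 98. I'll open, go down, and check again by eye.

Emit:
servo_tool(
  linear=[
    [0,0,0],
    [0,0,0],
    [0,0,0],
    [0,0,0.05],
    [0,0,0.05],
    [0,0,0.03],
    [0,0,0.02],
    [0,0,0],
  ],
  spin=[0,0,0,0,0,0,0,0],
  hand=-0.2,
)

```text
time: 5.4
tool_pos: [604.0, 69.9, 68.0]
tcp_rot: [-3.141, -0.0, 1.589]
contact_force: [0.7, 0.2, 0.2]
grip_width: 36.4
finger_force: 0.0
```

```bash
python3 - <<'E'
from h import *
o=monitor.get_obs();p=o['tool_pos'];print(p,o['grip_width'],o['contact_force'])
S,D,W=cap('scene','s4'),cap('side','d4'),cap('wrist','w4')
r=lambda i,x,y:cv2.resize(i['frame'][y:y+60,x:x+80],(400,300),interpolation=cv2.INTER_CUBIC)
cv2.imwrite('pics/m4.png',np.vstack([np.hstack([r(S,255,140),r(D,220,110)]),np.hstack([cv2.resize(W['frame'],(400,300)),r(W,216,160)])]))
E
```

```text
[604.04094996  69.85335659  67.99416739] 36.37546312839047 [0.65740864 0.23728478 0.16953896]
```

View pics/m4.png

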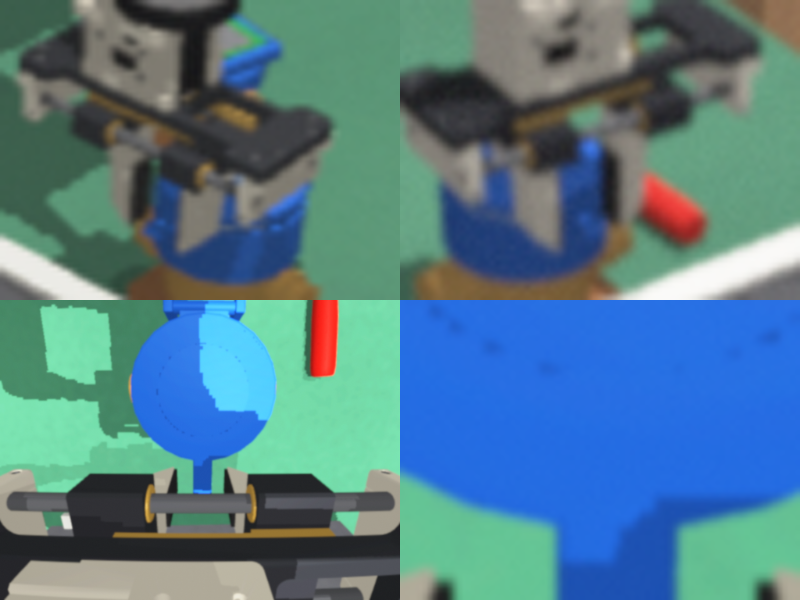

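The new views show the fingertips at scene (291,190) and (280,183) and side (249,160) and (262,153), straddling the tab, which the wrist view has centred between them.

```bash
python3 - <<'E'
from h import *
S,D,W=load('s4'),load('d4'),load('w4')
print(tri([(S,(285.5,186.5)),(D,(255.5,156.5))]))
c,R,ax,e,tp,cn=lidfit(W);print(c,R,ax,np.degrees(np.arctan2(ax[1],ax[0])),e,tp.mean(0))
# wrist: tip centre pixels expected at varied z
for z in (68,88,108): print(z,proj(W,[[604-18,79.4,z],[604+18,79.4,z]]).round(0).tolist())
E
```

```text
(array([602.33373236,  66.13111471, 106.0787394 ]), [np.float64(0.4668305030526882), np.float64(0.4668305030526092)])
[604.89669229 138.65902278] 47.57432323432914 [-0.00709297  0.99997484] 90.40640046324938 -58.9226165954186 [605.31028767  80.34985617]
68 [[232.0, 197.0], [281.0, 198.0]]
88 [[229.0, 206.0], [283.0, 207.0]]
108 [[226.0, 218.0], [286.0, 219.0]]
```

Emit:
servo_tool(
  linear=[
    [-0.007,0.007,0.03],
    [0,0,0.023],
    [0,0,0],
    [0,0,0],
    [0,0,0],
    [0,0,0],
    [0,0,0],
    [0,0,0],
  ],
  spin=[0,0,0,0,0,0,0,0],
)

```text
time: 6.55
tool_pos: [605.6, 68.5, 57.8]
tcp_rot: [3.142, -0.0, 1.589]
contact_force: [0.7, 0.3, -0.3]
grip_width: 36.8
finger_force: 0.0
```

Emit:
servo_tool(
  linear=[
    [0,0,0],
    [0,0,0],
    [0,0,0],
    [0,0,0],
    [0,0,0],
    [0,0,0],
    [0,0,0],
    [0,0,0],
  ],
  spin=[0,0,0,0,0,0,0,0],
  hand=-1,
)

```text
time: 7.55
tool_pos: [605.7, 68.5, 57.7]
tcp_rot: [3.141, -0.0, 1.589]
contact_force: [0.9, 0.8, -0.2]
grip_width: 13.4
finger_force: 30.0
```

Tab gripped (13.4 mm wide, 30 N). Swinging the lid along the 122 mm arc.

Emit:
servo_tool(
  linear=[
    [0.0036,0,-0.0664],
    [0.0109,0,-0.0656],
    [0.0179,0,-0.064],
    [0.0248,0,-0.0617],
    [0.0313,0,-0.0586],
    [0.0375,0,-0.0548],
    [0.0432,0,-0.0504],
    [0.0485,0,-0.0454],
  ],
  spin=[0,0,0,0,0,0,0,0],
)

```text
time: 8.55
tool_pos: [605.0, 112.4, 151.7]
tcp_rot: [3.141, 0.0, 1.589]
contact_force: [5.0, 0.1, -5.2]
grip_width: 13.8
finger_force: 30.0
```

Emit:
servo_tool(
  linear=[
    [0.0531,0,-0.0399],
    [0.0571,0,-0.0339],
    [0.0607,0,-0.0276],
    [0.0632,0,-0.0207],
    [0.0656,0,-0.0138],
    [0.0655,0,-0.0065],
    [0.0665,0,0.0007],
    [0.0659,0,0.0079],
  ],
  spin=[0,0,0,0,0,0,0,0],
)

```text
time: 9.55
tool_pos: [603.9, 211.5, 179.1]
tcp_rot: [3.139, 0.001, 1.589]
contact_force: [6.7, -3.5, -1.2]
grip_width: 13.9
finger_force: 30.0
```

```bash
python3 - <<'E'
from h import *
o=monitor.get_obs();print(o['tool_pos'],o['grip_width'],o['contact_force'],o['finger_force'])
S,W=cap('scene','s5'),cap('wrist','w5')
r=lambda i,x,y:cv2.resize(i['frame'][y:y+90,x:x+120],(400,300),interpolation=cv2.INTER_CUBIC)
cv2.imwrite('pics/m5.png',np.hstack([r(S,240,110),cv2.resize(W['frame'],(400,300))]))
E
```

```text
[603.88531726 211.5340773  179.0590737 ] 13.949989969143006 [ 6.67346066 -3.4545715  -1.18735069] 29.999574422836304
```

View pics/m5.png

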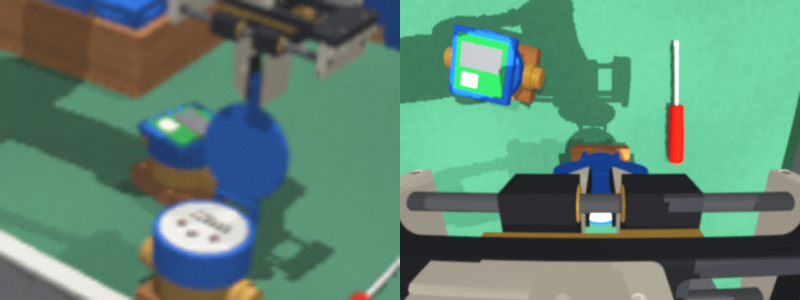

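The lid is open: the scene view shows it standing at (250,150) past upright, with the white dial uncovered at (203,225). Releasing, rising, then crossing to view the reader.

Emit:
servo_tool(
  linear=[
    [0,0,0],
    [0,0,0],
    [0,0,0],
    [0,0,-0.06],
    [0,0,-0.1],
    [0,0,-0.12],
    [0,0,-0.12],
    [0,0,-0.05],
  ],
  spin=[0,0,0,0,0,0,0,0],
  hand=-0.2,
)

```text
time: 10.65
tool_pos: [603.5, 211.6, 270.3]
tcp_rot: [3.138, -0.001, 1.589]
contact_force: [-0.1, 0.0, 0.5]
grip_width: 36.2
finger_force: 0.0
```

Emit:
servo_tool(
  linear=[
    [-0.198,-0.035,0],
    [-0.198,-0.035,0],
    [-0.198,-0.035,0],
    [-0.198,-0.035,0],
    [-0.198,-0.035,0],
    [-0.198,-0.035,0],
    [-0.198,-0.035,0],
    [-0.198,-0.035,0],
  ],
  spin=[0,0,0,0,0,0,0,0],
)

```text
time: 11.65
tool_pos: [552.2, -107.4, 267.7]
tcp_rot: [-3.141, -0.0, 1.589]
contact_force: [0.8, -0.7, -0.8]
grip_width: 37.0
finger_force: 0.0
```

Emit:
servo_tool(
  linear=[
    [-0.198,-0.035,0],
    [-0.198,-0.035,0],
    [-0.198,-0.035,0.03],
    [-0.198,-0.035,0.05],
    [-0.198,-0.035,0.06],
    [-0.198,-0.035,0.06],
    [0,0,0],
    [0,0,0],
  ],
  spin=[0,0,0,0,0,0,0,0],
)

```text
time: 12.65
tool_pos: [515.1, -344.1, 227.8]
tcp_rot: [-3.141, -0.001, 1.589]
contact_force: [0.6, -0.4, 0.6]
grip_width: 36.3
finger_force: 0.0
```

```bash
python3 - <<'E'
from h import *
S,D,W=cap('scene','s6'),cap('side','d6'),cap('wrist','w6')
# dial centre from white ellipse
for n,d,(x,y) in (('S',S,(295,175)),('D',D,(245,145))):
    hsv=cv2.cvtColor(d['frame'],cv2.COLOR_BGR2HSV);m=cv2.inRange(hsv,(0,0,120),(179,80,255))
    B=np.zeros_like(m);B[y-40:y+40,x-40:x+40]=255;m&=B
    k,l,st,ce=cv2.connectedComponentsWithStats(m)
    for i in range(1,k):
        if st[i,4]>80:
            cn=cv2.findContours((l==i).astype(np.uint8),0,cv2.CHAIN_APPROX_NONE)[0][0]
            P=onz(d,cv2.convexHull(cn).reshape(-1,2),105)[:,:2]
            print(n,st[i],cv2.minEnclosingCircle(P.astype(np.float32)),onz(d,[ce[i]],105)[0])
# handle top in wrist: grey on black
f=W['frame'];hsv=cv2.cvtColor(f,cv2.COLOR_BGR2HSV)
m=cv2.inRange(hsv,(0,0,0),(179,255,60));m[225:]=0
k,l,st,ce=cv2.connectedComponentsWithStats(m);print([s.tolist() for s in st[1:] if s[4]>60])
print(proj(W,[515.9,-288.2,140]),monitor.get_obs()['tool_pos'])
cv2.imwrite('pics/m6.png',cv2.resize(f[:230],(800,359)))
E
```

```text
S [288 170  27  16 334] ((601.3839111328125, 137.40890502929688), 47.99613952636719) [605.8519958  138.29716688 105.        ]
S [255 187  54  28 416] ((634.672607421875, 3.232779026031494), 101.44184875488281) [636.86361366 -10.47538116 105.        ]
D [229 130  54  30 540] ((651.619873046875, 118.6963882446289), 96.63343811035156) [616.51061585 137.16035324 105.        ]
D [220 155  65  30 597] ((556.8258056640625, 5.439972877502441), 94.1286392211914) [566.09748148 -11.71993186 105.        ]
[[227, 97, 59, 49, 1048], [114, 223, 82, 2, 129], [318, 223, 82, 2, 118]]
[[257.77945822 125.68610723]] [ 515.67181356 -343.57181064  228.51536134]
```

View pics/m6.png

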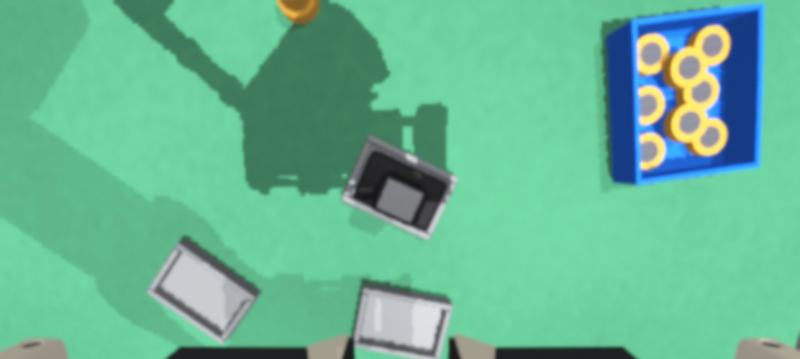

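This shows the reader in its dock with dock corners near (372,137), (455,178), (429,237) and (345,197), and the handle top at (401,199). Its long side slopes about 26° in the image.

```bash
python3 - <<'E'
from h import *
W=load('w6');f=W['frame'];hsv=cv2.cvtColor(f,cv2.COLOR_BGR2HSV)
m=((hsv[:,:,1]<70)&(hsv[:,:,2]>75)).astype(np.uint8)*255
print(hsv[127,256])
k,l,st,ce=cv2.connectedComponentsWithStats(m)
i=l[127,256];cn=cv2.findContours((l==i).astype(np.uint8),0,2)[0][0];print('top area',st[i])
P=onz(W,cn.reshape(-1,2),139)[:,:2]
print('top',cv2.minAreaRect(P.astype(np.float32)))
top=np.array(cv2.minAreaRect(cn)[0]);print(top)
# dock outline: non green blob
g=cv2.inRange(hsv,(60,60,40),(95,255,255));ng=cv2.bitwise_not(g);ng[222:]=0
k,l,st,ce=cv2.connectedComponentsWithStats(ng);i=l[127,256];print(st[i])
cn=cv2.findContours((l==i).astype(np.uint8),0,2)[0][0]
print('dock',cv2.minAreaRect(onz(W,cn.reshape(-1,2),20)[:,:2].astype(np.float32)))
# scene/side handle top grey centroid
for n,s0 in (('s6',(150+107/4,208+43/4)),('d6',(262+188/4,225+60/4))):
    d=load(n);u,v=map(int,s0);h=cv2.cvtColor(d['frame'],cv2.COLOR_BGR2HSV)
    mm=((h[:,:,2]>80)&(h[:,:,1]<60)).astype(np.uint8);k,l,st,ce=cv2.connectedComponentsWithStats(mm);j=l[v,u];print(n,s0,h[v,u],st[j],ce[j])
print(tri([(W,top),(load('scene0'),(150+107/4,208+43/4)),(load('side0'),(262+188/4,225+60/4))]))
E
```

```text
[120   8 132]
top area [ 219   87   74   67 1663]
top ((513.300048828125, -283.2616882324219), (45.54090118408203, 63.59235382080078), 65.8740234375)
[255.01802063 119.96157837]
[ 219   87   74   67 2879]
dock ((512.9632568359375, -289.41021728515625), (63.614158630371094, 89.17359161376953), 65.8941650390625)
s6 (176.75, 218.75) [105   6  92] [172 215   9   6  42] [176.21428571 217.38095238]
d6 (309.0, 240.0) [120   7 108] [302 236  14   8  90] [308.6        239.28888889]
(array([ 514.66087146, -286.77264318,  139.05246615]), [np.float64(4.37446200114051), np.float64(1.7811829717518455), np.float64(3.8992071242853426)])
```

```bash
python3 - <<'E'
from h import *
W=load('w6')
print(onz(W,[(401/1.5625,199/1.5625)],139),tri([(W,(256.6,127.4)),(load('s6'),(176.2,217.4)),(load('d6'),(308.6,239.3))]))
go(513.2,-288.9,178,65.9,8)
E
```

```text
[[ 514.79722743 -289.94266634  139.        ]] (array([ 514.50423804, -290.04773029,  144.68973678]), [np.float64(0.5454273364281105), np.float64(1.1279262933748213), np.float64(1.4188726756118892)])
n 8 per-row mm 9.3 deg -3.1538337379182892
[[np.float64(0.034), np.float64(-0.001), np.float64(0.032)], [np.float64(0.034), np.float64(-0.003), np.float64(0.032)], [np.float64(0.034), np.float64(-0.005), np.float64(0.032)], [np.float64(0.034), np.float64(-0.006), np.float64(0.032)], [np.float64(0.033), np.float64(-0.008), np.float64(0.032)], [np.float64(0.033), np.float64(-0.01), np.float64(0.032)], [np.float64(0.032), np.float64(-0.012), np.float64(0.032)], [np.float64(0.031), np.float64(-0.014), np.float64(0.032)]] [np.float64(0.035), np.float64(0.035), np.float64(0.035), np.float64(0.035), np.float64(0.035), np.float64(0.035), np.float64(0.035), np.float64(0.035)]
```

Emit:
servo_tool(
  linear=[
    [0.034,0,0.032],
    [0.034,-0.002,0.032],
    [0.034,-0.004,0.032],
    [0.034,-0.006,0.032],
    [0.033,-0.007,0.032],
    [0.033,-0.009,0.032],
    [0.031,-0.01,0.032],
    [0.029,-0.011,0.032],
  ],
  spin=[0.035,0.035,0.035,0.035,0.035,0.035,0.035,0.035],
  hand=0.5,
)

```text
time: 13.8
tool_pos: [514.9, -289.7, 177.1]
tcp_rot: [3.141, 0.0, 1.149]
contact_force: [0.1, -0.4, -0.7]
grip_width: 68.8
finger_force: 0.0
```

Emit:
servo_tool(
  linear=[
    [0,0,0],
    [0,0,0],
    [0,0,0],
    [0,0,0],
    [0,0,0],
    [0,0,0],
    [0,0,0],
    [0,0,0],
  ],
  spin=[0,0,0,0,0,0,0,0],
)

```text
time: 14.8
tool_pos: [514.4, -290.9, 176.6]
tcp_rot: [-3.142, -0.0, 1.149]
contact_force: [0.1, 0.2, -0.2]
grip_width: 69.0
finger_force: 0.0
```

```bash
python3 - <<'E'
from h import *
print(monitor.get_obs()['grip_width'])
go(514.2,-289.8,68,65.9,8)
E
```

```text
69.00080012873549
n 8 per-row mm 13.6 deg 0.005999479684062133
[[np.float64(0.001), np.float64(-0.0), np.float64(0.068)], [np.float64(0.001), np.float64(-0.0), np.float64(0.068)], [np.float64(0.001), np.float64(-0.0), np.float64(0.068)], [np.float64(0.001), np.float64(-0.0), np.float64(0.068)], [np.float64(0.001), np.float64(-0.0), np.float64(0.068)], [np.float64(0.001), np.float64(-0.0), np.float64(0.068)], [np.float64(0.001), np.float64(-0.0), np.float64(0.068)], [np.float64(0.001), np.float64(-0.0), np.float64(0.068)]] [np.float64(-0.0001), np.float64(-0.0001), np.float64(-0.0001), np.float64(-0.0001), np.float64(-0.0001), np.float64(-0.0001), np.float64(-0.0001), np.float64(-0.0001)]
```

Emit:
servo_tool(
  linear=[
    [0.001,0,0.08],
    [0.001,0,0.08],
    [0.001,0,0.08],
    [0.001,0,0.08],
    [0.001,0,0.08],
    [0,0,0.08],
    [0,0,0.063],
    [0,0,0],
  ],
  spin=[0,0,0,0,0,0,0,0],
)

```text
time: 15.8
tool_pos: [514.3, -289.6, 66.9]
tcp_rot: [-3.14, -0.001, 1.149]
contact_force: [-0.2, 0.2, 0.5]
grip_width: 68.8
finger_force: 0.0
```

Emit:
servo_tool(
  linear=[
    [0,0,0],
    [0,0,0],
    [0,0,0],
    [0,0,0],
    [0,0,0],
    [0,0,0],
    [0,0,0],
    [0,0,0],
  ],
  spin=[0,0,0,0,0,0,0,0],
  hand=-1,
)

```text
time: 16.8
tool_pos: [514.8, -290.0, 68.2]
tcp_rot: [3.142, -0.0, 1.149]
contact_force: [-1.2, 1.2, 2.4]
grip_width: 31.8
finger_force: 29.8
```

Handle gripped (31.8 mm, 30 N). Lifting straight up by 205 mm.

Emit:
servo_tool(
  linear=[
    [0,0,-0.05],
    [0,0,-0.11],
    [0,0,-0.16],
    [0,0,-0.18],
    [0,0,-0.18],
    [0,0,-0.17],
    [0,0,-0.12],
    [0,0,-0.06],
  ],
  spin=[0,0,0,0,0,0,0,0],
)

```text
time: 17.8
tool_pos: [515.0, -290.2, 275.6]
tcp_rot: [3.14, 0.0, 1.149]
contact_force: [0.1, 0.2, -2.0]
grip_width: 31.7
finger_force: 29.8
```

```bash
python3 - <<'E'
from h import *
o=monitor.get_obs();print(o['tool_pos'],o['grip_width'],o['finger_force'],o['contact_force'])
go(605,138.4,274,90.6,16)
E
```

```text
[ 515.01064403 -290.19593687  275.56608408] 31.701015711649383 29.82535868883133 [ 0.13022801  0.23920764 -1.98154805]
n 16 per-row mm 27.4 deg 1.546920052389477
[[np.float64(0.134), np.float64(-0.029), np.float64(0.0)], [np.float64(0.134), np.float64(-0.026), np.float64(0.0)], [np.float64(0.135), np.float64(-0.022), np.float64(0.0)], [np.float64(0.136), np.float64(-0.018), np.float64(0.0)], [np.float64(0.136), np.float64(-0.015), np.float64(0.0)], [np.float64(0.136), np.float64(-0.011), np.float64(0.0)], [np.float64(0.137), np.float64(-0.007), np.float64(0.0)], [np.float64(0.137), np.float64(-0.003), np.float64(0.0)], [np.float64(0.137), np.float64(0.0), np.float64(0.0)], [np.float64(0.137), np.float64(0.004), np.float64(0.0)], [np.float64(0.137), np.float64(0.008), np.float64(0.0)], [np.float64(0.136), np.float64(0.011), np.float64(0.0)], [np.float64(0.136), np.float64(0.015), np.float64(0.0)], [np.float64(0.136), np.float64(0.019), np.float64(0.0)], [np.float64(0.135), np.float64(0.022), np.float64(0.0)], [np.float64(0.134), np.float64(0.026), np.float64(0.0)]] [np.float64(-0.0172), np.float64(-0.0172), np.float64(-0.0172), np.float64(-0.0172), np.float64(-0.0172), np.float64(-0.0172), np.float64(-0.0172), np.float64(-0.0172), np.float64(-0.0172), np.float64(-0.0172), np.float64(-0.0172), np.float64(-0.0172), np.float64(-0.0172), np.float64(-0.0172), np.float64(-0.0172), np.float64(-0.0172)]
```

Emit:
servo_tool(
  linear=[
    [0.134,-0.029,0],
    [0.134,-0.026,0],
    [0.135,-0.022,0],
    [0.136,-0.018,0],
    [0.136,-0.015,0],
    [0.136,-0.011,0],
    [0.137,-0.007,0],
    [0.137,-0.003,0],
  ],
  spin=[-0.0172,-0.0172,-0.0172,-0.0172,-0.0172,-0.0172,-0.0172,-0.0172],
)

```text
time: 18.8
tool_pos: [559.5, -74.7, 273.3]
tcp_rot: [-3.14, -0.0, 1.366]
contact_force: [-0.1, -0.2, -2.9]
grip_width: 31.7
finger_force: 29.9
```

Emit:
servo_tool(
  linear=[
    [0.137,0,0],
    [0.137,0.004,0],
    [0.137,0.008,0],
    [0.136,0.011,0],
    [0.136,0.015,0],
    [0.136,0.019,0],
    [0.135,0.022,0],
    [0.134,0.026,0],
  ],
  spin=[-0.0172,-0.0172,-0.0172,-0.0172,-0.0172,-0.0172,-0.0172,-0.0172],
)

```text
time: 19.8
tool_pos: [604.6, 139.5, 273.1]
tcp_rot: [-3.14, 0.0, 1.582]
contact_force: [0.5, -0.4, -2.7]
grip_width: 32.1
finger_force: 29.9
```

Emit:
servo_tool(
  linear=[
    [0,0,0],
    [0,0,0],
    [0,0,0.03],
    [0,0,0.06],
    [0,0,0.07],
    [0,0,0.06],
    [0,0,0.03],
    [0,0,0],
  ],
  spin=[0,0,0,0,0,0,0,0],
)

```text
time: 20.8
tool_pos: [604.6, 138.7, 223.5]
tcp_rot: [-3.141, -0.0, 1.582]
contact_force: [1.0, 0.2, -2.1]
grip_width: 31.9
finger_force: 30.0
```

```bash
python3 - <<'E'
from h import *
S,D,W=cap('scene','s7'),cap('side','d7'),cap('wrist','w7')
o=monitor.get_obs();p=o['tool_pos'];print(p,np.degrees(o['tcp_rot']),o['grip_width'],o['contact_force'])
# predicted head corners (bottom at p.z-62) vs black-mask extents; head is dark
b=p[2]-62.2
C=[[p[0]+sx*36,p[1]+sy*23,b+z] for z in (0,35) for sx in (-1,1) for sy in (-1,1)]
for n,d in (('S',S),('D',D)):
    q=proj(d,C);f=d['frame'];v=f.max(2)
    x0,y0=q.min(0).astype(int)-12;x1,y1=q.max(0).astype(int)+12
    m=np.zeros_like(v);m[y0:y1,x0:x1]=(v[y0:y1,x0:x1]<55)*255
    k,l,st,ce=cv2.connectedComponentsWithStats(m);i=1+np.argmax(st[1:,4]);h=cv2.convexHull(cv2.findContours((l==i).astype(np.uint8),0,2)[0][0]).reshape(-1,2)
    hp=cv2.convexHull(q.astype(np.float32)).reshape(-1,2)
    print(n,'pred L,R,bottom',q[:,0].min().round(1),q[:,0].max().round(1),q[:,1].max().round(1),'obs',h[:,0].min(),h[:,0].max(),h[:,1].max(),'win',x0,x1,y0,y1)
r=lambda i,x,y:cv2.resize(i['frame'][y:y+75,x:x+100],(400,300),interpolation=cv2.INTER_CUBIC)
x,y=proj(S,p-[0,0,60])[0].astype(int)-(50,35);X,Y=proj(D,p-[0,0,60])[0].astype(int)-(50,35);print(x,y,X,Y)
cv2.imwrite('pics/m7.png',np.hstack([r(S,x,y),r(D,X,Y)]))
E
```

```text
[605.12728928 138.71596003 224.60649601] [ 1.79936231e+02 -1.01335794e-02  9.06193534e+01] 31.616092941829514 [-0.60140435  0.17399659 -1.67454272]
S pred L,R,bottom 288.4 316.2 170.0 obs 290 314 168 win 276 328 134 181
D pred L,R,bottom 227.5 258.3 134.5 obs 230 256 132 win 215 270 98 146
251 127 193 91
```

```bash
python3 - <<'E'
from h import *
for n in ('w1','w2','w3','w4'):
    d=load(n);c,R,ax,e,tp,cn=lidfit(d)
    hsv=cv2.cvtColor(d['frame'],cv2.COLOR_BGR2HSV);m=cv2.inRange(hsv,(8,120,90),(28,255,255));m[225:]=0
    u=proj(d,[*c,50])[0];Y,X=np.mgrid[:384,:512];m[np.hypot(X-u[0],Y-u[1])>75]=0
    k,l,st,ce=cv2.connectedComponentsWithStats(m);L=[(ce[i],st[i,4]) for i in range(1,k) if st[i,4]>15 and abs(ce[i][1]-u[1])<20]
    P=onz(d,[a for a,_ in L],59) if L else []
    print(n,c.round(1),R.round(1),np.degrees(np.arctan2(ax[1],ax[0])).round(2),[(a,s) for a,s in L],P)
# dial ellipse via hull, side view, restricted
d=load('d6');hsv=cv2.cvtColor(d['frame'],cv2.COLOR_BGR2HSV);q=proj(d,[605,138.4,105])[0];print(q,hsv[int(q[1]),int(q[0])])
t=np.linspace(0,6.28,24);e=proj(d,np.c_[605+43*np.cos(t),138.4+43*np.sin(t),0*t+105]);M=np.zeros((384,512),np.uint8);cv2.fillConvexPoly(M,cv2.convexHull((q+(e-q)*1.15).astype(np.int32)),255)
for n in ('d6','s6'):
    d=load(n);h=cv2.cvtColor(d['frame'],cv2.COLOR_BGR2HSV);q=proj(d,[605,138.4,105])[0]
    e=proj(d,np.c_[605+43*np.cos(t),138.4+43*np.sin(t),0*t+105]);M=np.zeros((384,512),np.uint8);cv2.fillConvexPoly(M,cv2.convexHull((q+(e-q)*1.2).astype(np.int32)),255)
    m=cv2.inRange(h,(0,0,130),(179,90,255))&M;ys,xs=np.nonzero(m);hu=cv2.convexHull(np.c_[xs,ys].astype(np.int32))
    P=onz(d,hu.reshape(-1,2),105)[:,:2];A=np.c_[2*P,np.ones(len(P))];k=np.linalg.lstsq(A,(P**2).sum(1),rcond=None)[0];print(n,k[:2],np.sqrt(k[2]+k[:2]@k[:2]))
E
```

```text
w1 [606.2 135.9] 47.3 90.69 [(array([208.75159236, 106.61783439]), np.int32(157)), (array([305.31782946, 116.69767442]), np.int32(129))] [[543.33978923 137.4974462   59.        ]
 [669.05047782 138.34898887  59.        ]]
w2 [604.4 138.2] 47.5 90.83 [(array([204.91025641, 102.48076923]), np.int32(156)), (array([301.67307692, 111.41666667]), np.int32(156))] [[541.61432233 138.36428394  59.        ]
 [666.56029028 139.91613838  59.        ]]
w3 [604.9 138.4] 47.6 90.72 [] []
w4 [604.9 138.7] 47.6 90.41 [] []
[243.88355076 144.99134509] [ 15   4 249]
d6 [607.96371556 141.70434021] 50.63313604175248
s6 [602.08899676 137.90444522] 46.762266586369606
```

Centre (605, 138.5) and yaw about 90.6° agree across views. Descending the last 42 mm.

Emit:
servo_tool(
  linear=[
    [0,0,0.02],
    [0,0,0.05],
    [0,0,0.05],
    [0,0,0.045],
    [0,0,0.03],
    [0,0,0.015],
    [0,0,0],
    [0,0,0],
  ],
  spin=[0,0,0,0,0,0,0,0],
)

```text
time: 21.95
tool_pos: [605.0, 138.7, 182.5]
tcp_rot: [3.141, -0.0, 1.582]
contact_force: [-0.3, -0.8, -1.8]
grip_width: 31.5
finger_force: 30.0
```

```bash
python3 - <<'E'
from h import *
S,D,W=cap('scene','s8'),cap('side','d8'),cap('wrist','w8')
P=[]
for i in range(3):
    o=monitor.get_obs();P.append(o['tool_pos']);cap('wrist','w8')
p=np.mean(P,0);print(np.array(P).round(1),o['time'],np.degrees(o['tcp_rot']),o['grip_width'],o['contact_force'],o['finger_force'])
b=p[2]-62.2
C=[[p[0]+sx*36,p[1]+sy*23,b+z] for z in (0,35) for sx in (-1,1) for sy in (-1,1)]
for n,d in (('S',S),('D',D)):
    q=proj(d,C);v=d['frame'].max(2)
    x0,y0=q.min(0).astype(int)-8;x1,y1=q.max(0).astype(int)+8
    m=np.zeros_like(v);m[y0:y1,x0:x1]=(v[y0:y1,x0:x1]<65)*255
    k,l,st,ce=cv2.connectedComponentsWithStats(m);i=1+np.argmax(st[1:,4]);x,y,w,h,_=st[i]
    print(n,'pred',q.min(0).round(1),q.max(0).round(1),'obs',x,x+w-1,y+h-1,'dial px',proj(d,[605,138.4,105])[0])
    c=proj(d,[[605,138.4-s*23,zz] for s in (1,) for zz in (b,105)])
    print('column up from dial front edge',[int(v[r,int(proj(d,[605,100,105])[0][0])]) for r in range(int(c[0,1])-8,int(c[1,1])+10)])
E
```

```text
[[604.9 138.7 182.4]
 [604.9 138.7 182.3]
 [604.9 138.7 182.3]] 22.2 [ 1.79979753e+02 -8.23639072e-03  9.06195499e+01] 31.71139001948054 [ 0.23456391 -0.30911478 -1.21892442] 29.976429641246796
S pred [287.8 157.8] [314.9 181.1] obs 289 313 179 dial px [300.41440693 177.57050007]
column up from dial front edge [30, 31, 30, 30, 32, 58, 107, 122, 124, 181, 218, 224, 224, 224, 218, 192, 189, 156, 137, 134, 134, 134]
D pred [228.3 123.4] [258.3 147.6] obs 230 257 145 dial px [243.88355076 144.99134509]
column up from dial front edge [25, 31, 24, 25, 26, 41, 66, 93, 108, 118, 152, 196, 226, 235, 238, 233, 224, 213, 192, 167, 148, 139]
```

```bash
python3 -c "
from h import *
print(workorder.close_job())"
```

```text
the job is handed in; nothing more can be done
None
```

I opened the lid and left it past upright, then moved the reader so it is held steady, centred over the dial and aligned with the ports. Its face is about 15 mm above the dial by measurement, and the job is handed in, but no verdict came back.

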